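# Line up the tablet bottles by height on the dispensing rail

### The arm

A 7-joint arm with a two-finger parallel gripper is mounted at the origin on the work surface. World frame = base frame: x ahead of the robot, y to its left, z up, the work surface at z = 0. Lengths are in m, angles in rad, forces in N, time in s.
With the tool pointing down it reaches from about 0.425 to 1.025 m from the base axis. Payload 9.4 kg.
Tool frame: the origin (TCP) lies on the mounting face of the last link; the fingertips stand manip.tip_reach ahead of it and the grasp point (between the pads) lies 155 mm ahead of it (manip.tip_reach is the distance from the TCP to the fingertips, in m); z points along the fingers, y is the line along which they close (so a half turn about z gives the same grasp; the last joint's range is limited). The gripper opens to 85 mm and grips with 20 to 120 N. Pads are 22 mm wide; open, the fingers measure 114 mm over their backs; the gripper's body (76 mm by 85 mm) begins 54 mm behind the grasp point. The pads swing forward as they close: fully open they stand 13 mm farther back than shut.
Start: joints at [-1.415, 0.599, -0.003, 1.599, 0.002, 0.943, -0.08], TCP at [0.167, 0.705, 0.405] pointing down, gripper open.
Joint ranges: [-2.57, 2.57], [-0.35, 1.97], [-1.29, 1.29], [0.11, 2.56], [-1.05, 4.19], [0.11, 1.86], [-2.63, 2.63]. Speed limits (rad/s): [2.22, 2.22, 3.01, 3.01, 3.14, 3.14, 3.14].

### API

Orientations are given as a unit quaternion [x, y, z, w].
In Python, from plant import manip, vision gives the robot as it stands.
- The arm moves only by the tool arm_command, never from a script. Its argument "steps" is a list of rows, each a list of 7 numbers: the turn, a rotation vector about the tool's x, y, z in units of 5 degrees (1.0 is 5 degrees), then the shift along the tool's x, y, z in units of 25 mm (1.0 is 25 mm), then the closure, from -1 (fully open) to 1 (shut). A call has exactly 5 rows; each row shifts and turns the commanded pose from where the row before left it, along the tool's axes as they then stand; what a row does not reach is not made up. A row lasts 1/10 s, in which the tool goes at most 50 mm and 8.59 degrees, less where a joint would pass 70% of its speed; a pose out of reach is approached as far as the arm can. A call is refused whole if a number of a shift passes 1 or a number of a turn 1, either way. A call with a gripper value outside its range is refused whole. The fingers move at their own pace and stop on an object; "squeeze" is the grip in N (left out, the last holds). Time passes only in rows, so rows that do not move let the fingers close, or fill a call up. It gives the time, the measured TCP pose, the force, the opening and the grip force at its end, in the units of the state.
- manip.sense(): the state, without advancing time (a new reading comes with each control period).
- vision.camera(name): name is "side" or "top"; returns (picture, depth): 384x512x3 uint8, blue, green, red; 384x512 float32, m along the optical axis (not along the pixel's ray), 0 where there is no reading.
- vision.get_calibration(name): a dict with "K" (3x3 intrinsics, pixels), "R" (3x3) and "t" (3): a world point X has camera coordinates R X + t. Camera axes: x right, y down, z forward; pixel columns grow to the right and rows downward; lengths in m; the calibration is good to about 2 mm. A picture is of the moment at which its call begins. get_calibration takes no time and is no camera call.
- manip.job_done(): hands the job in; it is judged then, once.
The state is a dict: "t": time; "q": joint angles; "dq": joint speeds; "joint_torque": joint torques, N m; "tool_pos": TCP position; "tcp_rot": TCP orientation; "contact_force": force on the tool from outside, world axes, zero at the start; "wrist_torque": the same for the moment, N m; "opening": finger opening in m; "finger_force": force on a finger pad.
Only numpy, scipy, OpenCV 4.12 (cv2) and the standard library are available. Lean on these libraries where they do the work, as an engineer would, in place of code of your own. Each camera call takes 0.05 s, during which the arm holds its last target. There are 200 camera calls.

### The job

Stand the four amber tablet bottles on the round marks of the low rail, one centred on each mark, in order of height: the tallest on the mark next to the upright dark steel end plate, then stepping down to the shortest on the mark at the steel dish's end. Keep every bottle upright throughout, never letting one fall over, and leave the end plate and the dish where they are.

Things in the scene. Friction and masses are not known exactly. Their poses are not given: they have to be found in the camera images.
- bottle_giant: The tallest of four amber tablet bottles with a white label band and a white screw cap, loose and standing upright: a plain upright cylinder 56 mm in diameter and 100 mm high (the cap is the top 15 mm and 2 mm narrower), about 200 g. Origin: centre of its underside; z points up, its turn about z does not matter.
- bottle_large: The second tallest of four amber tablet bottles with a white label band and a white screw cap, loose and standing upright: a plain upright cylinder 47 mm in diameter and 80 mm high (the cap is the top 15 mm and 2 mm narrower), about 140 g. Origin: centre of its underside; z points up, its turn about z does not matter.
- bottle_medium: The third tallest of four amber tablet bottles with a white label band and a white screw cap, loose and standing upright: a plain upright cylinder 39 mm in diameter and 62 mm high (the cap is the top 15 mm and 2 mm narrower), about 90 g. Origin: centre of its underside; z points up, its turn about z does not matter.
- bottle_small: The shortest of four amber tablet bottles with a white label band and a white screw cap, loose and standing upright: a plain upright cylinder 32 mm in diameter and 46 mm high (the cap is the top 15 mm and 2 mm narrower), about 50 g. Origin: centre of its underside; z points up, its turn about z does not matter.
- mark_a: Dark rubber disc, 60 mm across, 2 mm thick, fixed on the centre line of a low fixed aluminium rail (80 mm wide, 390 long, 12 high); at the right-hand (-y) end. Marks a, b, c, d are 83 to 107 mm apart in that order. Origin: centre of its underside, 12 mm above the counter; bottles stand 2 mm above that. y runs along the rail towards mark_d, x across it.
- mark_b: Dark rubber disc, 60 mm across, 2 mm thick, fixed on the centre line of a low fixed aluminium rail (80 mm wide, 390 long, 12 high); second from the right (-y). Marks a, b, c, d are 83 to 107 mm apart in that order. Origin: centre of its underside, 12 mm above the counter; bottles stand 2 mm above that. y runs along the rail towards mark_d, x across it.
- mark_c: Dark rubber disc, 60 mm across, 2 mm thick, fixed on the centre line of a low fixed aluminium rail (80 mm wide, 390 long, 12 high); third from the right (-y). Marks a, b, c, d are 83 to 107 mm apart in that order. Origin: centre of its underside, 12 mm above the counter; bottles stand 2 mm above that. y runs along the rail towards mark_d, x across it.
- mark_d: Dark rubber disc, 60 mm across, 2 mm thick, fixed on the centre line of a low fixed aluminium rail (80 mm wide, 390 long, 12 high); at the left-hand (+y) end. Marks a, b, c, d are 83 to 107 mm apart in that order. Origin: centre of its underside, 12 mm above the counter; bottles stand 2 mm above that. y runs along the rail towards mark_d, x across it.
- end_plate: Dark steel end plate: an upright plate 85 mm wide (across the row), 4 mm thick, its top 85 mm above the counter, on a flat foot 85 x 70 x 4 mm; loose, 0.6 kg, on the counter just beyond one end of the rail, about 100 mm from the end mark (mark_a or mark_d, differs from start to start). Origin: centre of the foot's underside. Not to be moved.
- dish: Round steel dish, 90 mm across and 28 mm high, 0.3 kg, loose on the counter just beyond the other end of the rail. Origin: centre of its underside. Not to be moved.

How it is judged:
By the outcome, as a careful person would: the job done as asked, in the order asked, and still so for the second after the job is handed in, with the robot touching nothing.
It also fails if it takes over 112 s, if anything falls off the work surface, if the arm or the gripper's body presses on something with over 40 N, if the wrist force passes 120 N, or if a joint passes its speed limit or range.

## Working session

There is one attempt and no reset: what is moved stays moved. The work goes in short steps, Python scripts to look and compute and a tool call to move; the robot and the scene stay as the last step left them, time stands still between calls to the robot, and variables do not carry over. Pictures are saved under pics/ and viewed, at most 14 in all, crops included, and the job is handed in when it is done.

Besides the shell and the picture viewer there is one more tool, called after ">>>" as name(argument=value, ...) on one line, values as JSON. arm_command: Moves the arm, as the interface text tells. Its arguments: {"type":"object","properties":{"steps":{"type":"array","items":{"type":"array","items":{"type":"number"}}},"squeeze":{"type":"number"}},"required":["steps"]}

```bash
ls; mkdir -p pics; python3 - <<'E'
from plant import manip, vision
import cv2, numpy as np
s=manip.sense(); print({k:np.round(v,4).tolist() for k,v in s.items()}, manip.tip_reach)
for n in("top","side"):
    p,d=vision.camera(n); cv2.imwrite(f"pics/{n}0.png",p); np.save(f"{n}0.npy",d)
    c=vision.get_calibration(n); print(n,np.round(c["K"],1).tolist(),np.round(c["R"],3).tolist(),np.round(c["t"],3), 'pos',-c["R"].T@c["t"])
E
```

```text
pics
{'t': 0.0, 'q': [-1.4147, 0.6002, -0.0026, 1.6001, 0.0018, 0.9429, -0.0798], 'dq': [-0.0003, 0.0012, -0.0011, 0.0008, 0.0013, 0.0001, 0.0017], 'joint_torque': [-0.0014, -77.6448, 1.5645, -25.8003, 0.0124, 0.0088, -0.0], 'tool_pos': [0.1672, 0.7053, 0.4038], 'tcp_rot': [0.1161, 0.9932, -0.0008, -0.0], 'contact_force': [-0.3178, -0.189, -0.1027], 'wrist_torque': [-0.0499, 0.0235, -0.0089], 'finger_force': 0.0, 'opening': 0.0854} 0.1734
top [[387.8, 0.0, 253.0], [0.0, 387.8, 187.2], [0.0, 0.0, 1.0]] [[0.02, -1.0, 0.021], [-0.993, -0.022, -0.115], [0.115, -0.019, -0.993]] [-0.009  0.59   0.938] pos [0.47859462 0.02181617 0.99925168]
side [[427.5, 0.0, 258.5], [0.0, 427.5, 186.9], [0.0, 0.0, 1.0]] [[-0.975, -0.223, 0.015], [-0.122, 0.474, -0.872], [0.187, -0.852, -0.489]] [0.549 0.101 0.769] pos [0.40422113 0.72911527 0.45589664]
```

View pics/top0.png

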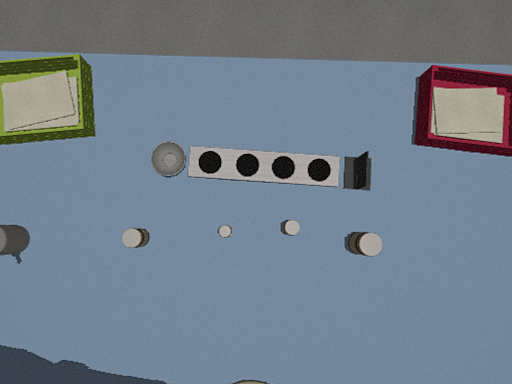

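View pics/side0.png

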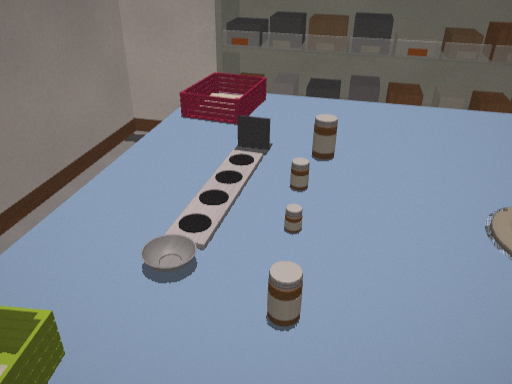

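```bash
cat > h.py <<'E'
import cv2, numpy as np
from plant import vision
def ray(n,uv,z):
    c=vision.get_calibration(n); R,t=np.array(c["R"]),np.array(c["t"]); o=-R.T@t
    d=R.T@np.linalg.inv(c["K"])@[uv[0],uv[1],1]
    return (o+d*(z-o[2])/d[2])[:2]
def blobs(p,mask,roi,amin):
    m=np.zeros(mask.shape,np.uint8); x0,y0,x1,y1=roi; m[y0:y1,x0:x1]=mask[y0:y1,x0:x1]
    n,l,s,c=cv2.connectedComponentsWithStats(m); out=[]
    for i in range(1,n):
        if s[i,4]>=amin: out.append((cv2.fitEllipse(np.argwhere(cv2.Canny((l==i).astype(np.uint8)*255,50,100))[:,::-1].astype(np.float32)),s[i,4],c[i]))
    return out
def caps(p,roi,amin=40,v=110):
    hsv=cv2.cvtColor(p,cv2.COLOR_BGR2HSV)
    return blobs(p,((hsv[...,2]>v)&(hsv[...,1]<60)).astype(np.uint8),roi,amin)
E
python3 - <<'E'
from h import *
p=cv2.imread("pics/top0.png")
for uv in[(369,244),(352,244),(291,228),(225,231),(133,237),(210,162),(265,166),(265,240)]: print(uv,p[uv[1],uv[0]],cv2.cvtColor(p,cv2.COLOR_BGR2HSV)[uv[1],uv[0]])
H={0:.08,1:.046,2:.062,3:.1}
for i,b in enumerate(sorted(caps(p,(110,210,400,270)),key=lambda b:b[2][0])): print(b, ray("top",b[2],H.get(i,.1)), ray("top",b[0][0],H.get(i,.1)))
m=(p.max(2)<45).astype(np.uint8)
for b in sorted(blobs(p,m,(192,145,338,190),100),key=lambda b:b[2][0]): print(b, ray("top",b[2],.014))
E
```

```text
(369, 244) [161 167 173] [ 15  18 173]
(352, 244) [64 69 74] [15 34 74]
(291, 228) [166 174 177] [ 22  16 177]
(225, 231) [163 171 173] [ 24  15 173]
(133, 237) [154 162 166] [ 20  18 166]
(210, 162) [28 30 30] [30 17 30]
(265, 166) [160 163 167] [ 13  11 167]
(265, 240) [159 138 120] [106  63 159]
(((130.6813201904297, 237.3495330810547), (19.34120750427246, 20.20780372619629), 33.11518096923828), np.int32(307), array([130.86970684, 237.48534202])) [0.4603615  0.28751805] [0.46066723 0.28797296]
(((224.71897888183594, 230.6060333251953), (13.55681037902832, 13.938226699829102), 103.98129272460938), np.int32(142), array([224.8943662 , 230.68309859])) [0.48065889 0.07035311] [0.48083704 0.07078571]
(((292.1070556640625, 226.642333984375), (15.717737197875977, 15.940832138061523), 145.86541748046875), np.int32(195), array([292.22051282, 226.77435897])) [ 0.49326088 -0.09223469] [ 0.49357191 -0.09195792]
(((370.5513000488281, 243.75967407226562), (23.415863037109375, 24.201339721679688), 156.67428588867188), np.int32(445), array([370.67191011, 243.85168539])) [ 0.4571149  -0.26962031] [ 0.45732001 -0.26934294]
(((209.47454833984375, 161.5801239013672), (21.677846908569336, 22.316173553466797), 76.32691192626953), np.int32(382), array([209.63089005, 161.71727749])) [0.65612218 0.11618854]
(((246.9588165283203, 164.32656860351562), (21.821765899658203, 22.059789657592773), 152.06190490722656), np.int32(378), array([247.1031746 , 164.47089947])) [0.65124372 0.01970263]
(((282.6537780761719, 166.8381805419922), (21.800390243530273, 22.22110366821289), 117.07096099853516), np.int32(380), array([282.80526316, 166.90263158])) [ 0.64708526 -0.0724414 ]
(((318.4539794921875, 169.287109375), (21.727458953857422, 22.21731185913086), 135.833251953125), np.int32(378), array([318.60582011, 169.46031746])) [ 0.64259344 -0.16506856]
```

>>> arm_command(steps=[[0,0,1,0,0,0,-1],[0,0,1,0,0,0,-1],[0,0,1,0,0,0,-1],[0,0,1,0,0,0,-1],[0,0,1,0,0,0,-1]], squeeze=30)

```text
t: 0.6
tool_pos: [0.1672, 0.7053, 0.4042]
tcp_rot: [0.33, 0.944, -0.0, 0.0]
contact_force: [0.1, 0.6, 0.2]
opening: 0.0851
finger_force: 0.0
```

>>> arm_command(steps=[[0,0,1,0,0,0,-1],[0,0,1,0,0,0,-1],[0,0,1,0,0,0,-1],[0,0,1,0,0,0,-1],[0,0,1,0,0,0,-1]])

```text
t: 1.1
tool_pos: [0.1672, 0.7053, 0.4042]
tcp_rot: [0.527, 0.85, -0.0, 0.0]
contact_force: [-0.5, 0.7, 0.1]
opening: 0.0853
finger_force: 0.0
```

>>> arm_command(steps=[[0,0,1,0,0,0,-1],[0,0,1,0,0,0,-1],[0,0,1,0,0,0,-1],[0,0,1,0,0,0,-1],[0,0,0.9,0,0,0,-1]])

```text
t: 1.6
tool_pos: [0.1671, 0.7054, 0.4042]
tcp_rot: [0.695, 0.719, -0.0, 0.0]
contact_force: [-0.5, -0.2, 0.1]
opening: 0.0856
finger_force: 0.0
```

>>> arm_command(steps=[[0,0,0.9,0,0,0,-1],[0,0,0,0,0,0,-1],[0,0,0,0,0,0,-1],[0,0,0,0,0,0,-1],[0,0,0,0,0,0,-1]])

```text
t: 2.1
tool_pos: [0.1673, 0.7054, 0.4046]
tcp_rot: [0.721, 0.693, -0.0, 0.0]
contact_force: [0.1, 0.7, -0.4]
opening: 0.0856
finger_force: 0.0
```

```bash
cat >> h.py <<'E'
from plant import manip
from scipy.spatial.transform import Rotation as Rn
B={'L':(.4604,.2875),'S':(.4807,.0704),'M':(.4933,-.0922),'G':(.4571,-.2696)}
M={'a':(.6426,-.1651),'b':(.6471,-.0724),'c':(.6512,.0197),'d':(.6561,.1162)}
def go(x,y,z):
    "shift to TCP target, in units of 25 mm along tool axes"
    s=manip.sense(); R=Rn.from_quat(s['tcp_rot']).as_matrix()
    print('t',round(s['t'],2),'tcp',np.round(s['tool_pos'],4),'units',np.round(R.T@(np.array([x,y,z])-s['tool_pos'])/.025,2),'open',round(s['opening'],4),'F',np.round(s['contact_force'],1),
      'rot err deg',np.round(np.degrees((R.T@[[.048,.9988,0],[.9988,-.048,0],[0,0,-1]][2])),1),'yaw',round(np.degrees(np.arctan2(R[1,1],R[0,1])),2),'pad',s['finger_force'])
E
python3 -c "
from h import *
go(*B['L'],.3)"
```

```text
t 2.1 tcp [0.1673 0.7054 0.4046] units [-16.23  12.38   4.19] open 0.0856 F [ 0.1  0.7 -0.4] rot err deg [ 0.   0.  57.3] yaw -2.28 pad 0.0
```

>>> arm_command(steps=[[0,0,0,-0.81,0.62,0.2,-1],[0,0,0,-0.81,0.62,0.2,-1],[0,0,0,-0.81,0.62,0.2,-1],[0,0,0,-0.81,0.62,0.2,-1],[0,0,0,-0.81,0.62,0.2,-1]])

```text
t: 2.6
tool_pos: [0.2412, 0.6002, 0.3796]
tcp_rot: [0.721, 0.693, 0.0, -0.0]
contact_force: [0.3, -0.2, 0.3]
opening: 0.0852
finger_force: 0.0
```

>>> arm_command(steps=[[0,0,0,-0.81,0.62,0.2,-1],[0,0,0,-0.81,0.62,0.2,-1],[0,0,0,-0.81,0.62,0.2,-1],[0,0,0,-0.81,0.62,0.2,-1],[0,0,0,-0.81,0.62,0.2,-1]])

```text
t: 3.1
tool_pos: [0.3145, 0.4959, 0.3547]
tcp_rot: [0.721, 0.693, 0.0, -0.0]
contact_force: [0.8, 0.1, -0.1]
opening: 0.0853
finger_force: 0.0
```

>>> arm_command(steps=[[0,0,0,-0.81,0.62,0.2,-1],[0,0,0,-0.81,0.62,0.2,-1],[0,0,0,-0.81,0.62,0.2,-1],[0,0,0,-0.81,0.62,0.2,-1],[0,0,0,-0.81,0.62,0.2,-1]])

```text
t: 3.6
tool_pos: [0.3878, 0.3916, 0.3297]
tcp_rot: [0.721, 0.693, 0.0, -0.0]
contact_force: [0.2, -0.3, 0.2]
opening: 0.0854
finger_force: 0.0
```

>>> arm_command(steps=[[0,0,0,-0.81,0.62,0.2,-1],[0,0,0,-0.81,0.62,0.2,-1],[0,0,0,-0.81,0.62,0.2,-1],[0,0,0,-0.81,0.62,0.2,-1],[0,0,0,-0.81,0.62,0.2,-1]])

```text
t: 4.1
tool_pos: [0.4612, 0.2873, 0.3047]
tcp_rot: [0.721, 0.693, 0.0, 0.0]
contact_force: [1.1, 0.2, 0.0]
opening: 0.0854
finger_force: 0.0
```

```bash
python3 -c "
from h import *
go(*B['L'],.195)
p,_=vision.camera('side'); cv2.imwrite('pics/s1.png',p)"
```

```text
t 4.1 tcp [0.4612 0.2873 0.3047] units [ 0.01 -0.03  4.39] open 0.0854 F [1.1 0.2 0. ] rot err deg [-0.  -0.  57.3] yaw -2.3 pad 0.0
```

View pics/s1.png

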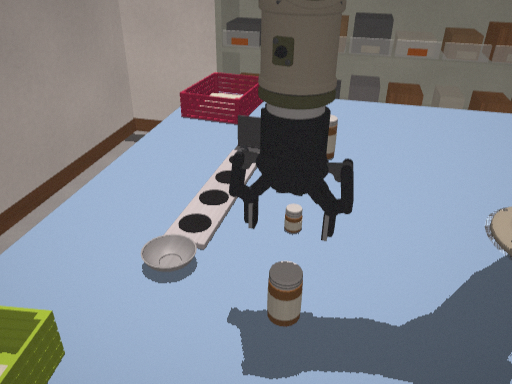

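The gripper is over the large bottle (285,290), with fingertips at about (250,225) and (328,238), straddling it across x. Next I descend and grip.

>>> arm_command(steps=[[0,0,0,0,0,0.8,-1],[0,0,0,0,0,0.9,-1],[0,0,0,0,0,0.9,-1],[0,0,0,0,0,0.9,-1],[0,0,0,0,0,0.9,-1]])

```text
t: 4.65
tool_pos: [0.4607, 0.2883, 0.1941]
tcp_rot: [0.721, 0.693, 0.0, -0.0]
contact_force: [0.1, -0.4, -0.5]
opening: 0.0855
finger_force: 0.0
```

>>> arm_command(steps=[[0,0,0,0,0,0,-0.5],[0,0,0,0,0,0,-0.2],[0,0,0,0,0,0,0],[0,0,0,0,0,0,0.3],[0,0,0,0,0,0,0.6]], squeeze=30)

```text
t: 5.15
tool_pos: [0.4607, 0.2883, 0.1958]
tcp_rot: [0.721, 0.693, 0.001, 0.0]
contact_force: [-0.4, 0.9, 7.7]
opening: 0.0468
finger_force: 31.4
```

>>> arm_command(steps=[[0,0,0,0,0,0,1],[0,0,0,0,0,0,1],[0,0,0,0,0,0,1],[0,0,0,0,0,0,1],[0,0,0,0,0,0,1]])

```text
t: 5.65
tool_pos: [0.4607, 0.2884, 0.1958]
tcp_rot: [0.721, 0.693, 0.001, 0.0]
contact_force: [0.5, -0.3, 7.0]
opening: 0.0464
finger_force: 31.4
```

```bash
python3 -c "
from h import *
go(*M['b'],.265)
p,_=vision.camera('side'); cv2.imwrite('pics/s2.png',p)"
```

```text
t 5.65 tcp [0.4607 0.2884 0.1958] units [-14.11   8.04  -2.77] open 0.0464 F [ 0.5 -0.3  7. ] rot err deg [-0.1 -0.1 57.3] yaw -2.33 pad 31.417357921600342
```

View pics/s2.png

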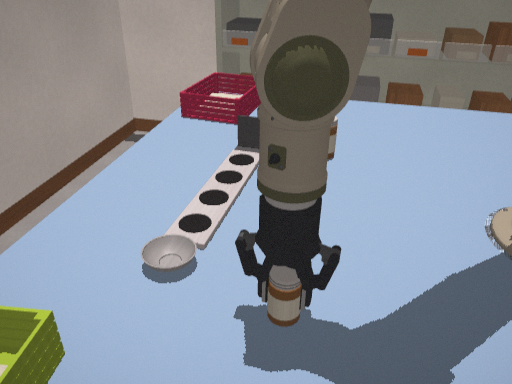

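The bottle is held between the pads at (285,295), still upright. Next I lift it and carry it over mark b.

>>> arm_command(steps=[[0,0,0,0,0,-0.3,1],[0,0,0,0,0,-0.7,1],[0,0,0,0,0,-0.8,1],[0,0,0,0,0,-0.7,1],[0,0,0,0,0,-0.3,1]])

```text
t: 6.2
tool_pos: [0.4606, 0.2882, 0.2666]
tcp_rot: [0.721, 0.693, 0.001, 0.0]
contact_force: [0.4, -0.4, -0.8]
opening: 0.0462
finger_force: 31.1
```

>>> arm_command(steps=[[0,0,0,-0.3,0.2,0,1],[0,0,0,-0.5,0.3,0,1],[0,0,0,-0.8,0.45,0,1],[0,0,0,-0.8,0.45,0,1],[0,0,0,-0.8,0.45,0,1]])

```text
t: 6.7
tool_pos: [0.504, 0.2041, 0.2637]
tcp_rot: [0.722, 0.692, -0.001, 0.0]
contact_force: [-0.6, -0.2, -1.4]
opening: 0.0465
finger_force: 31.1
```

>>> arm_command(steps=[[0,0,0,-0.8,0.45,0,1],[0,0,0,-0.8,0.45,0,1],[0,0,0,-0.8,0.45,0,1],[0,0,0,-0.8,0.45,0,1],[0,0,0,-0.8,0.45,0,1]])

```text
t: 7.2
tool_pos: [0.5559, 0.1015, 0.2636]
tcp_rot: [0.722, 0.692, -0.001, -0.0]
contact_force: [-0.2, 0.2, -2.0]
opening: 0.0462
finger_force: 31.1
```

>>> arm_command(steps=[[0,0,0,-0.8,0.45,0,1],[0,0,0,-0.8,0.45,0,1],[0,0,0,-0.8,0.45,0,1],[0,0,0,-0.8,0.45,0,1],[0,0,0,-0.8,0.45,0,1]])

```text
t: 7.7
tool_pos: [0.6077, -0.0008, 0.2635]
tcp_rot: [0.722, 0.692, -0.001, -0.0]
contact_force: [1.2, -0.1, -1.6]
opening: 0.0465
finger_force: 31.1
```

>>> arm_command(steps=[[0,0,0,-0.7,0.4,0,1],[0,0,0,-0.5,0.3,0,1],[0,0,0,-0.3,0.2,0,1],[0,0,0,-0.2,0.1,0,1],[0,0,0,0,0,0,1]])

```text
t: 8.2
tool_pos: [0.6309, -0.0421, 0.2644]
tcp_rot: [0.722, 0.692, -0.0, -0.0]
contact_force: [0.1, -0.4, -1.1]
opening: 0.0467
finger_force: 31.1
```

```bash
python3 -c "
from h import *
go(*M['b'],.210)
p,_=vision.camera('side'); cv2.imwrite('pics/s3.png',p)"
```

```text
t 8.2 tcp [ 0.6309 -0.0421  0.2644] units [-1.19  0.7   2.18] open 0.0467 F [ 0.1 -0.4 -1.1] rot err deg [ 0.   0.  57.3] yaw -2.37 pad 31.12981081008911
```

View pics/s3.png

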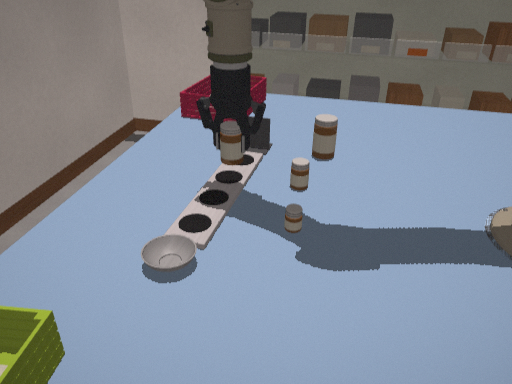

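Bottle is upright in the gripper at (231,145), a bit short of mark b (229,177). Next I finish the move and lower it.

>>> arm_command(steps=[[0,0,0,-0.4,0.2,0,1],[0,0,0,-0.4,0.2,0,1],[0,0,0,-0.4,0.2,0,1],[0,0,0,0,0.1,0.3,1],[0,0,0,0,0,0.5,1]])

```text
t: 8.75
tool_pos: [0.6478, -0.0727, 0.2446]
tcp_rot: [0.722, 0.692, 0.001, 0.001]
contact_force: [-0.2, -0.4, -1.6]
opening: 0.0461
finger_force: 31.1
```

>>> arm_command(steps=[[0,0,0,0,0,0.5,1],[0,0,0,0,0,0.4,1],[0,0,0,0,0,0.3,1],[0,0,0,0,0,0.1,1],[0,0,0,0,0,0,1]])

```text
t: 9.25
tool_pos: [0.6471, -0.0721, 0.2116]
tcp_rot: [0.721, 0.693, -0.0, -0.0]
contact_force: [-0.5, 0.3, -1.5]
opening: 0.0465
finger_force: 31.1
```

```bash
python3 -c "
from h import *
go(*M['b'],.209)"
```

```text
t 9.25 tcp [ 0.6471 -0.0721  0.2116] units [-0.01  0.    0.11] open 0.0465 F [-0.5  0.3 -1.5] rot err deg [-0.   0.  57.3] yaw -2.33 pad 31.129637360572815
```

>>> arm_command(steps=[[0,0,0,0,0,0.03,1],[0,0,0,0,0,0.03,1],[0,0,0,0,0,0.04,1],[0,0,0,0,0,0,1],[0,0,0,0,0,0,1]])

```text
t: 9.75
tool_pos: [0.6472, -0.0723, 0.2099]
tcp_rot: [0.721, 0.693, 0.0, 0.0]
contact_force: [-0.7, -0.2, -0.5]
opening: 0.0462
finger_force: 31.1
```

>>> arm_command(steps=[[0,0,0,0,0,0.03,1],[0,0,0,0,0,0,1],[0,0,0,0,0,0,0],[0,0,0,0,0,0,-0.5],[0,0,0,0,0,0,-1]])

```text
t: 10.25
tool_pos: [0.6473, -0.0723, 0.2091]
tcp_rot: [0.721, 0.693, 0.0, 0.0]
contact_force: [-0.6, 0.2, 1.5]
opening: 0.0736
finger_force: 0.0
```

>>> arm_command(steps=[[0,0,0,0,0,0,-1],[0,0,0,0,0,-0.4,-1],[0,0,0,0,0,-0.8,-1],[0,0,0,0,0,-1,-1],[0,0,0,0,0,-1,-1]])

```text
t: 10.75
tool_pos: [0.6471, -0.0724, 0.2902]
tcp_rot: [0.721, 0.692, -0.0, -0.0]
contact_force: [0.6, 0.6, -0.6]
opening: 0.0853
finger_force: 0.0
```

>>> arm_command(steps=[[0,0,0,0,0,-1,-1],[0,0,0,0,0,-0.8,-1],[0,0,0,0,0,0,-1],[0,0,0,0,0,0,-1],[0,0,0,0,0,0,-1]])

```text
t: 11.25
tool_pos: [0.6468, -0.0721, 0.3333]
tcp_rot: [0.721, 0.693, -0.0, -0.0]
contact_force: [-1.0, -0.4, 0.1]
opening: 0.0855
finger_force: 0.0
```

```bash
python3 -c "
from h import *
go(*B['G'],.32)
p,_=vision.camera('side'); cv2.imwrite('pics/s4.png',cv2.resize(p[80:280,140:400],None,fx=2.5,fy=2.5))"
```

```text
t 11.25 tcp [ 0.6468 -0.0721  0.3333] units [-8.2  -7.26  0.54] open 0.0855 F [-1.  -0.4  0.1] rot err deg [-0.   0.1 57.3] yaw -2.33 pad 0.0
```

View pics/s4.png

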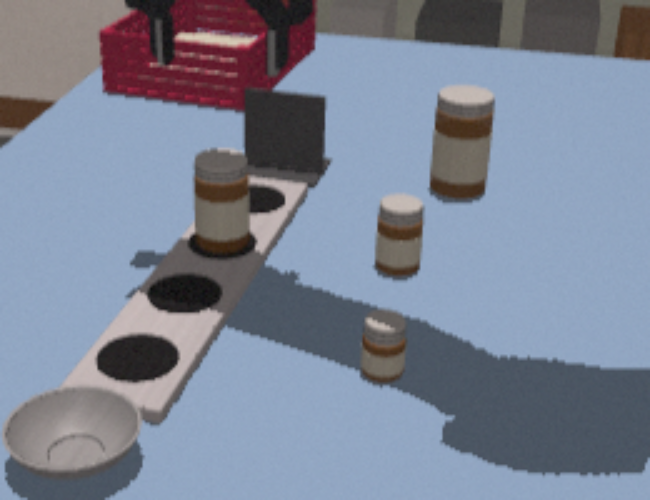

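Large stands upright on mark b, close to centred at crop (221,240). Next I go to the giant.

>>> arm_command(steps=[[0,0,0,-0.3,-0.3,0,-1],[0,0,0,-0.6,-0.5,0,-1],[0,0,0,-0.8,-0.7,0,-1],[0,0,0,-0.8,-0.7,0,-1],[0,0,0,-0.8,-0.7,0,-1]])

```text
t: 11.8
tool_pos: [0.5692, -0.1538, 0.3337]
tcp_rot: [0.722, 0.692, -0.001, -0.0]
contact_force: [0.4, -0.4, -0.2]
opening: 0.0856
finger_force: 0.0
```

>>> arm_command(steps=[[0,0,0,-0.8,-0.7,0,-1],[0,0,0,-0.8,-0.7,0,-1],[0,0,0,-0.8,-0.7,0,-1],[0,0,0,-0.8,-0.7,0,-1],[0,0,0,-0.7,-0.7,0,-1]])

```text
t: 12.3
tool_pos: [0.4774, -0.2476, 0.3339]
tcp_rot: [0.722, 0.692, -0.0, -0.0]
contact_force: [0.3, -0.1, -0.0]
opening: 0.085
finger_force: 0.0
```

>>> arm_command(steps=[[0,0,0,-0.5,-0.4,0,-1],[0,0,0,-0.3,-0.3,0,-1],[0,0,0,-0.2,-0.16,0,-1],[0,0,0,0,0,0,-1],[0,0,0,0,0,0,-1]])

```text
t: 12.8
tool_pos: [0.4581, -0.2692, 0.3339]
tcp_rot: [0.721, 0.693, 0.0, 0.0]
contact_force: [0.6, 0.8, 0.1]
opening: 0.0854
finger_force: 0.0
```

```bash
python3 -c "
from h import *
go(*B['G'],.215)
p,_=vision.camera('top'); cv2.imwrite('pics/t5.png',p)
for b in caps(p,(235,140,305,190),v=80): print(b,ray('top',b[2],.094),ray('top',b[0][0],.094))
print(p[150:175,240:300:3].max(2))"
```

```text
t 12.8 tcp [ 0.4581 -0.2692  0.3339] units [-0.02 -0.04  4.76] open 0.0854 F [0.6 0.8 0.1] rot err deg [-0.  -0.  57.3] yaw -2.29 pad 0.0
(((268.5387878417969, 165.4389190673828), (35.263309478759766, 78.07784271240234), 94.15938568115234), np.int32(1617), array([273.68707483, 165.98144712])) [ 0.63510085 -0.04313552] [ 0.63611222 -0.03091368]
[[194 193 174 156 136 150 173 170 163 163 161 169 171 172 168 166 173 170
  172 171]
 [185 187 184 187 195 193 187 164 153 149 141 177 168 160 166 166 172 170
  172 171]
 [180 187 186 192 187 178 181 186 190 192 191 188 164 150 160 153 169 167
  159 166]
 [189 177 153 150 190 180 180 182 182 180 182 182 186 187 192 186 173 157
  147 159]
 [186  62   0  10 153 188 180 181 179 178 178 180 180 179 176 185 184 183
  194 199]
 [157  15  23  12   6 189 185 184 185 185 180 184 183 160 181 181 181 184
  183 186]
 [ 53  15  29  28   6 144 182 182 184 184 182 188 191 153 181 183 178 183
  173 181]
 [  0  23  25  31  15   6 187 181 181 184 184 182 184 164 180 182 180 181
  181 180]
 [ 21  20  27  33  20   7 181 181 179 176 179 189 118 193 180 180 181 184

[... 671 characters left out ...]
 185 186
  154 186]
 [ 18  26  27  20  23  29  91 183 183 184 194   4  66 137 187 186 184 188
  130 183]
 [ 32  24  26  34  27  28 128 188 189 186 201   0  73  93 194 187 186 200
   66 183]
 [ 18  34  25  25  16  26 145 185 186 185 197   5  82  76 173 192 192 179
   77 189]
 [ 30  22  23  20  24  21 159 178 182 177 187   0  79  50  78 183 181  79
  124 192]
 [ 15  31  24  23  22  19 197 185 181 183 189   5  71  60  69  97  69  56
  155 185]
 [ 11  21  23  23  25  33 194 189 190 185 187  76  47  82  47  70  62  49
  157 181]
 [ 70  25  18  18  10 112 193 185 184 183 187 151   4  87  74  57  75   6
  183 185]
 [163  20  20  16  28 182 178 180 179 178 181 167   0  72  82  85  84  33
  195 187]]
```

View pics/t5.png

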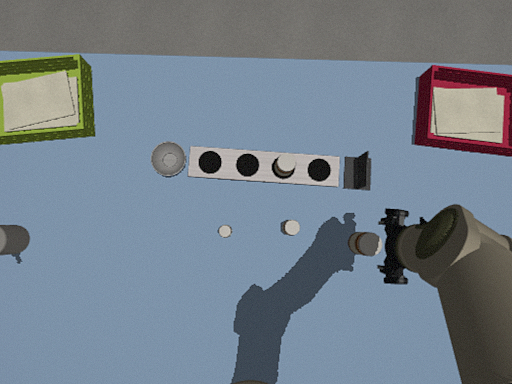

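Top view: cap on b at (286,163), the giant cap at (369,244) under the gripper. The cap merges with the rail in colour, so I'll separate it using depth.

```bash
cat >> h.py <<'E'
def hcap(d,xy,h,r=.04):
    "cap centre by depth height mask near xy, ray to height h"
    c=vision.get_calibration('top'); K,R,t=map(np.array,(c['K'],c['R'],c['t']))
    v,u=np.indices(d.shape); X=(np.stack([(u-K[0,2])/K[0,0]*d,(v-K[1,2])/K[1,1]*d,d],-1)-t)@R
    m=(abs(X[...,2]-h)<.010)&(np.hypot(X[...,0]-xy[0],X[...,1]-xy[1])<r)&(d>0)
    vv,uu=np.nonzero(m); return m.sum(),np.round(ray('top',(uu.mean(),vv.mean()),h),4),np.round(X[m][:,2].mean(),4)
E
python3 -c "
from h import *
d0=np.load('top0.npy')
for k,h in zip('LSMG',(.08,.046,.062,.1)): print(k,B[k],hcap(d0,B[k],h))
p,d=vision.camera('top'); print(hcap(d,M['b'],.094))
S=np.load('side0.npy')
p=cv2.imread('pics/side0.png'); m=(p.max(2)<45).astype(np.uint8)
for b in blobs(p,m,(170,145,258,240),100): print(b[2],ray('side',b[2],.014))"
```

```text
L (0.4604, 0.2875) (np.int64(306), array([0.4594, 0.2863]), np.float64(0.0788))
S (0.4807, 0.0704) (np.int64(123), array([0.48  , 0.0724]), np.float64(0.0447))
M (0.4933, -0.0922) (np.int64(193), array([ 0.492 , -0.0896]), np.float64(0.0608))
G (0.4571, -0.2696) (np.int64(445), array([ 0.4566, -0.2664]), np.float64(0.0988))
(np.int64(286), array([ 0.645 , -0.0716]), np.float64(0.0928))
[241.08854167 159.47395833] [ 0.64287129 -0.1596887 ]
[228.38955823 176.75100402] [ 0.64735685 -0.06793885]
[213.30555556 197.35493827] [0.65177175 0.02474103]
[194.47045455 222.99545455] [0.6564505  0.12062006]
```

>>> arm_command(steps=[[0,0,0,0,0,0.9,-1],[0,0,0,0,0,1,-1],[0,0,0,0,0,1,-1],[0,0,0,0,0,1,-1],[0,0,0,0,0,0.85,-1]])

```text
t: 13.4
tool_pos: [0.4581, -0.269, 0.2139]
tcp_rot: [0.721, 0.693, 0.0, -0.0]
contact_force: [0.5, 1.2, -0.5]
opening: 0.0855
finger_force: 0.0
```

>>> arm_command(steps=[[0,0,0,0,0,0,-0.6],[0,0,0,0,0,0,-0.4],[0,0,0,0,0,0,-0.2],[0,0,0,0,0,0,0.2],[0,0,0,0,0,0,0.6]], squeeze=30)

```text
t: 13.9
tool_pos: [0.4577, -0.2697, 0.216]
tcp_rot: [0.721, 0.693, 0.0, 0.001]
contact_force: [-1.1, 0.7, -1.3]
opening: 0.0554
finger_force: 30.9
```

>>> arm_command(steps=[[0,0,0,0,0,0,1],[0,0,0,0,0,0,1],[0,0,0,0,0,0,1],[0,0,0,0,0,0,1],[0,0,0,0,0,0,1]])

```text
t: 14.4
tool_pos: [0.4576, -0.2697, 0.2157]
tcp_rot: [0.721, 0.693, 0.0, 0.0]
contact_force: [-0.3, 0.8, 6.7]
opening: 0.0554
finger_force: 31.3
```

```bash
python3 -c "
from h import *
go(*M['a'],.29)"
```

```text
t 14.4 tcp [ 0.4576 -0.2697  0.2157] units [ 4.48  7.23 -2.96] open 0.0554 F [-0.3  0.8  6.7] rot err deg [ 0.  -0.  57.3] yaw -2.34 pad 31.262667775154114
```

>>> arm_command(steps=[[0,0,0,0,0,-0.3,1],[0,0,0,0,0,-0.7,1],[0,0,0,0,0,-0.9,1],[0,0,0,0,0,-0.8,1],[0,0,0,0,0,-0.4,1]])

```text
t: 14.9
tool_pos: [0.4575, -0.2699, 0.2945]
tcp_rot: [0.721, 0.692, 0.0, 0.001]
contact_force: [0.2, -0.9, -1.2]
opening: 0.0555
finger_force: 30.9
```

>>> arm_command(steps=[[0,0,0,0.3,0,0,1],[0,0,0,0.6,0,0,1],[0,0,0,0.8,0,0,1],[0,0,0,0.8,0.1,0,1],[0,0,0,0.8,0.3,0,1]])

```text
t: 15.4
tool_pos: [0.47, -0.1856, 0.2915]
tcp_rot: [0.721, 0.693, -0.001, -0.001]
contact_force: [1.1, 0.4, -2.9]
opening: 0.0555
finger_force: 30.9
```

>>> arm_command(steps=[[0,0,0,0.6,0.5,0,1],[0,0,0,0.4,0.7,0,1],[0,0,0,0.2,0.8,0,1],[0,0,0,0,0.8,0,1],[0,0,0,0,0.8,0,1]])

```text
t: 15.9
tool_pos: [0.5624, -0.1593, 0.2913]
tcp_rot: [0.721, 0.693, -0.001, -0.001]
contact_force: [0.7, -0.5, -1.2]
opening: 0.0553
finger_force: 30.9
```

>>> arm_command(steps=[[0,0,0,0,0.8,0,1],[0,0,0,0,0.8,0,1],[0,0,0,0,0.7,0,1],[0,0,0,0,0.5,0,1],[0,0,0,0,0.3,0,1]])

```text
t: 16.4
tool_pos: [0.64, -0.1633, 0.2914]
tcp_rot: [0.721, 0.693, -0.0, -0.001]
contact_force: [0.5, -0.1, -1.3]
opening: 0.0553
finger_force: 30.9
```

>>> arm_command(steps=[[0,0,0,0,0.1,0,1],[0,0,0,0,0,0,1],[0,0,0,0,0,0,1],[0,0,0,0,0,0,1],[0,0,0,0,0,0,1]])

```text
t: 16.9
tool_pos: [0.6416, -0.1648, 0.2929]
tcp_rot: [0.722, 0.692, 0.0, -0.0]
contact_force: [-0.4, -0.6, -0.7]
opening: 0.0553
finger_force: 30.9
```

```bash
sed -i 's/<.010)/<w)/; s/r=.04):/r=.04,w=.004):/' h.py; python3 -c "
from h import *
go(*M['a'],.2295)
d0=np.load('top0.npy')
for k,h in zip('LSMG',(.08,.046,.062,.1)): print(k,B[k],hcap(d0,B[k],h))
p,_=vision.camera('side'); cv2.imwrite('pics/s6.png',p)"
```

```text
t 16.9 tcp [ 0.6416 -0.1648  0.2929] units [-0.01  0.04  2.53] open 0.0553 F [-0.4 -0.6 -0.7] rot err deg [-0.   0.  57.3] yaw -2.36 pad 30.936487913131714
L (0.4604, 0.2875) (np.int64(282), array([0.4598, 0.2873]), np.float64(0.0792))
S (0.4807, 0.0704) (np.int64(110), array([0.4798, 0.0722]), np.float64(0.0452))
M (0.4933, -0.0922) (np.int64(177), array([ 0.4921, -0.0902]), np.float64(0.0613))
G (0.4571, -0.2696) (np.int64(411), array([ 0.4563, -0.2672]), np.float64(0.0992))
```

View pics/s6.png

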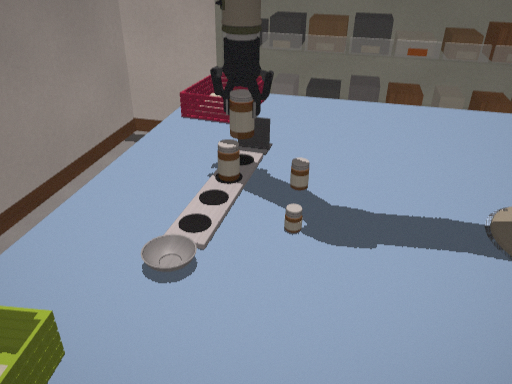

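The giant is upright over mark a at (241,115), and large sits on b. Next I lower the giant.

>>> arm_command(steps=[[0,0,0,0,0.03,0.3,1],[0,0,0,0,0,0.6,1],[0,0,0,0,0,0.6,1],[0,0,0,0,0,0.5,1],[0,0,0,0,0,0.3,1]])

```text
t: 17.45
tool_pos: [0.6422, -0.1645, 0.2329]
tcp_rot: [0.721, 0.693, -0.001, -0.001]
contact_force: [-0.1, 0.3, -1.1]
opening: 0.0553
finger_force: 30.9
```

>>> arm_command(steps=[[0,0,0,0,0,0.15,1],[0,0,0,0,0,0.05,1],[0,0,0,0,0,0.03,1],[0,0,0,0,0,0,1],[0,0,0,0,0,0,1]])

```text
t: 17.95
tool_pos: [0.6428, -0.1648, 0.2299]
tcp_rot: [0.721, 0.693, 0.0, 0.0]
contact_force: [-1.8, -0.6, 1.8]
opening: 0.0556
finger_force: 31.2
```

>>> arm_command(steps=[[0,0,0,0,0,0.01,0.4],[0,0,0,0,0,0,0],[0,0,0,0,0,0,-0.5],[0,0,0,0,0,0,-1],[0,0,0,0,0,0,-1]])

```text
t: 18.45
tool_pos: [0.6428, -0.1647, 0.2292]
tcp_rot: [0.721, 0.693, 0.0, 0.0]
contact_force: [0.6, -0.2, 0.8]
opening: 0.0853
finger_force: 0.0
```

>>> arm_command(steps=[[0,0,0,0,0,-0.4,-1],[0,0,0,0,0,-0.9,-1],[0,0,0,0,0,-1,-1],[0,0,0,0,0,-1,-1],[0,0,0,0,0,-1,-1]])

```text
t: 18.95
tool_pos: [0.6426, -0.1647, 0.3384]
tcp_rot: [0.721, 0.692, 0.0, 0.0]
contact_force: [-0.5, 0.4, 0.4]
opening: 0.0851
finger_force: 0.0
```

```bash
python3 -c "
from h import *
go(.4928,-.0912,.30)"
```

```text
t 18.95 tcp [ 0.6426 -0.1647  0.3384] units [ 2.69 -6.11  1.53] open 0.0851 F [-0.5  0.4  0.4] rot err deg [ 0.  -0.  57.3] yaw -2.35 pad 0.0
```

Now to the medium bottle, horizontally first.

>>> arm_command(steps=[[0,0,0,0.1,-0.4,0,-1],[0,0,0,0.3,-0.7,0,-1],[0,0,0,0.4,-0.8,0,-1],[0,0,0,0.4,-0.8,0,-1],[0,0,0,0.4,-0.8,0,-1]])

```text
t: 19.45
tool_pos: [0.5556, -0.1207, 0.3367]
tcp_rot: [0.721, 0.693, -0.0, -0.0]
contact_force: [-0.3, 0.1, 0.0]
opening: 0.0853
finger_force: 0.0
```

>>> arm_command(steps=[[0,0,0,0.4,-0.8,0.2,-1],[0,0,0,0.3,-0.8,0.3,-1],[0,0,0,0.2,-0.5,0.4,-1],[0,0,0,0.15,-0.4,0.4,-1],[0,0,0,0.05,-0.1,0.3,-1]])

```text
t: 19.95
tool_pos: [0.4916, -0.0905, 0.2964]
tcp_rot: [0.721, 0.693, -0.0, -0.001]
contact_force: [-0.6, 0.1, -0.3]
opening: 0.0853
finger_force: 0.0
```

```bash
python3 -c "
from h import *
go(.4928,-.0912,.183)
p,d=vision.camera('top'); cv2.imwrite('pics/t7.png',p)
print(hcap(d,M['a'],.114),hcap(d,M['b'],.094),M)
p,_=vision.camera('side'); cv2.imwrite('pics/s7.png',cv2.resize(p[80:280,140:400],None,fx=2.5,fy=2.5))"
```

```text
t 19.95 tcp [ 0.4916 -0.0905  0.2964] units [-0.03  0.05  4.53] open 0.0853 F [-0.6  0.1 -0.3] rot err deg [-0.   0.1 57.3] yaw -2.31 pad 0.0
(np.int64(403), array([ 0.6411, -0.1631]), np.float64(0.113)) (np.int64(267), array([ 0.6457, -0.0716]), np.float64(0.0931)) {'a': (0.6426, -0.1651), 'b': (0.6471, -0.0724), 'c': (0.6512, 0.0197), 'd': (0.6561, 0.1162)}
```

View pics/s7.png

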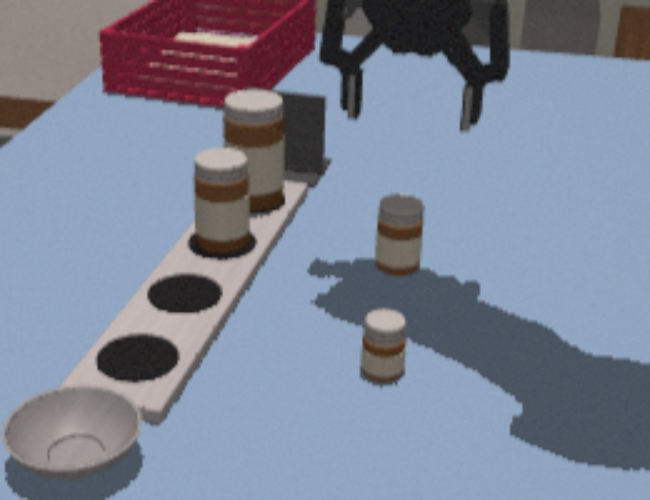

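Giant and large stand upright on a and b (crop (255,205) and (221,245)), and the measured offsets are within about 2 mm. The gripper is over medium, so I descend and grip.

>>> arm_command(steps=[[0,0,0,-0.03,0.05,0.85,-1],[0,0,0,0,0,1,-1],[0,0,0,0,0,1,-1],[0,0,0,0,0,1,-1],[0,0,0,0,0,0.65,-1]])

```text
t: 20.55
tool_pos: [0.495, -0.0921, 0.1829]
tcp_rot: [0.721, 0.692, 0.0, 0.0]
contact_force: [0.8, -0.6, 1.1]
opening: 0.0853
finger_force: 0.0
```

>>> arm_command(steps=[[0,0,0,0,0,0,-0.6],[0,0,0,0,0,0,-0.3],[0,0,0,0,0,0,0],[0,0,0,0,0,0,0.2],[0,0,0,0,0,0,0.4]], squeeze=30)

```text
t: 21.05
tool_pos: [0.4946, -0.0919, 0.1853]
tcp_rot: [0.721, 0.693, 0.001, 0.001]
contact_force: [-0.4, -1.6, 7.8]
opening: 0.0383
finger_force: 30.5
```

>>> arm_command(steps=[[0,0,0,0,0,0,1],[0,0,0,0,0,0,1],[0,0,0,0,0,0,1],[0,0,0,0,0,0,1],[0,0,0,0,0,0,1]])

```text
t: 21.55
tool_pos: [0.4946, -0.0919, 0.1853]
tcp_rot: [0.721, 0.693, 0.001, 0.001]
contact_force: [-0.5, -1.3, 7.3]
opening: 0.0384
finger_force: 30.5
```

>>> arm_command(steps=[[0,0,0,0,0,-0.3,1],[0,0,0,0,0,-0.6,1],[0,0,0,0,0,-0.8,1],[0,0,0,0,0,-0.8,1],[0,0,0,0,0,-0.4,1]])

```text
t: 22.05
tool_pos: [0.4944, -0.0918, 0.2587]
tcp_rot: [0.721, 0.693, 0.001, 0.001]
contact_force: [1.6, 0.2, -1.7]
opening: 0.0383
finger_force: 30.4
```

```bash
python3 -c "
from h import *
go(*M['c'],.255)"
```

```text
t 22.05 tcp [ 0.4944 -0.0918  0.2587] units [4.71 6.09 0.16] open 0.0383 F [ 1.6  0.2 -1.7] rot err deg [ 0.  -0.1 57.3] yaw -2.33 pad 30.394009351730347
```

>>> arm_command(steps=[[0,0,0,0.3,0,0,1],[0,0,0,0.6,0,0,1],[0,0,0,0.8,0.1,0,1],[0,0,0,0.9,0.2,0,1],[0,0,0,0.9,0.4,0,1]])

```text
t: 22.55
tool_pos: [0.5147, -0.0038, 0.2559]
tcp_rot: [0.721, 0.693, -0.001, -0.001]
contact_force: [0.2, 0.8, -1.8]
opening: 0.0385
finger_force: 30.4
```

>>> arm_command(steps=[[0,0,0,0.6,0.6,0,1],[0,0,0,0.4,0.8,0,1],[0,0,0,0.2,0.8,0,1],[0,0,0,0,0.8,0,1],[0,0,0,0,0.8,0,1]])

```text
t: 23.05
tool_pos: [0.6119, 0.0222, 0.2555]
tcp_rot: [0.721, 0.693, -0.0, -0.001]
contact_force: [-0.3, -1.1, -1.5]
opening: 0.0381
finger_force: 30.4
```

>>> arm_command(steps=[[0,0,0,0,0.7,0,1],[0,0,0,0,0.5,0,1],[0,0,0,0,0.3,0,1],[0,0,0,0,0.1,0,1],[0,0,0,0,0,0,1]])

```text
t: 23.55
tool_pos: [0.6511, 0.0195, 0.2564]
tcp_rot: [0.721, 0.693, -0.0, -0.0]
contact_force: [0.2, 0.8, -2.3]
opening: 0.0382
finger_force: 30.4
```

```bash
python3 -c "
from h import *
go(*M['c'],.198)"
```

```text
t 23.55 tcp [0.6511 0.0195 0.2564] units [0.01 0.01 2.33] open 0.0382 F [ 0.2  0.8 -2.3] rot err deg [ 0.   0.  57.3] yaw -2.34 pad 30.394075512886047
```

>>> arm_command(steps=[[0,0,0,0,0,0.4,1],[0,0,0,0,0,0.6,1],[0,0,0,0,0,0.6,1],[0,0,0,0,0,0.4,1],[0,0,0,0,0,0.2,1]])

```text
t: 24.05
tool_pos: [0.6509, 0.0194, 0.1997]
tcp_rot: [0.721, 0.693, -0.001, -0.001]
contact_force: [-0.7, -0.2, -1.9]
opening: 0.0383
finger_force: 30.4
```

>>> arm_command(steps=[[0,0,0,0,0,0.05,1],[0,0,0,0,0,0.03,1],[0,0,0,0,0,0.03,1],[0,0,0,0,0,0,1],[0,0,0,0,0,0,1]])

```text
t: 24.55
tool_pos: [0.6516, 0.0193, 0.1994]
tcp_rot: [0.721, 0.693, 0.0, 0.0]
contact_force: [0.2, 0.0, 0.8]
opening: 0.0384
finger_force: 30.5
```

>>> arm_command(steps=[[0,0,0,0,0,0.02,0.6],[0,0,0,0,0,0,0.2],[0,0,0,0,0,0,-0.3],[0,0,0,0,0,0,-1],[0,0,0,0,0,0,-1]])

```text
t: 25.05
tool_pos: [0.6515, 0.0194, 0.1984]
tcp_rot: [0.721, 0.693, 0.0, 0.0]
contact_force: [-0.2, -0.3, -0.1]
opening: 0.0797
finger_force: 0.0
```

>>> arm_command(steps=[[0,0,0,0,0,-0.4,-1],[0,0,0,0,0,-0.9,-1],[0,0,0,0,0,-1,-1],[0,0,0,0,0,-0.8,-1],[0,0,0,0,0,-0.4,-1]])

```text
t: 25.55
tool_pos: [0.6518, 0.0193, 0.2884]
tcp_rot: [0.721, 0.692, 0.001, 0.001]
contact_force: [-0.2, -0.4, -0.0]
opening: 0.0853
finger_force: 0.0
```

```bash
python3 -c "
from h import *
go(.4803,.0715,.29)"
```

```text
t 25.55 tcp [0.6518 0.0193 0.2884] units [ 1.81 -6.94 -0.08] open 0.0853 F [-0.2 -0.4 -0. ] rot err deg [-0.  -0.2 57.3] yaw -2.35 pad 0.0
```

>>> arm_command(steps=[[0,0,0,0.1,-0.4,0,-1],[0,0,0,0.2,-0.7,0,-1],[0,0,0,0.2,-0.8,0,-1],[0,0,0,0.2,-0.9,0,-1],[0,0,0,0.3,-0.9,0,-1]])

```text
t: 26.05
tool_pos: [0.5581, 0.0482, 0.285]
tcp_rot: [0.721, 0.692, -0.001, -0.001]
contact_force: [-0.7, 0.9, -0.6]
opening: 0.0852
finger_force: 0.0
```

>>> arm_command(steps=[[0,0,0,0.3,-0.9,0,-1],[0,0,0,0.2,-0.9,0,-1],[0,0,0,0.2,-0.8,0,-1],[0,0,0,0.1,-0.5,0,-1],[0,0,0,0,-0.14,0,-1]])

```text
t: 26.55
tool_pos: [0.4783, 0.0718, 0.2855]
tcp_rot: [0.721, 0.693, -0.001, -0.001]
contact_force: [-0.0, 0.5, 0.2]
opening: 0.0855
finger_force: 0.0
```

```bash
python3 -c "
from h import *
go(.4803,.0715,.178)
p,d=vision.camera('top'); print(hcap(d,M['c'],.076),M['c'])
p,_=vision.camera('side'); cv2.imwrite('pics/s8.png',cv2.resize(p[80:280,140:400],None,fx=2.5,fy=2.5))"
```

```text
t 26.55 tcp [0.4783 0.0718 0.2855] units [-0.01  0.09  4.3 ] open 0.0855 F [-0.   0.5  0.2] rot err deg [ 0.   0.1 57.3] yaw -2.28 pad 0.0
(np.int64(168), array([0.65  , 0.0206]), np.float64(0.0753)) (0.6512, 0.0197)
```

View pics/s8.png

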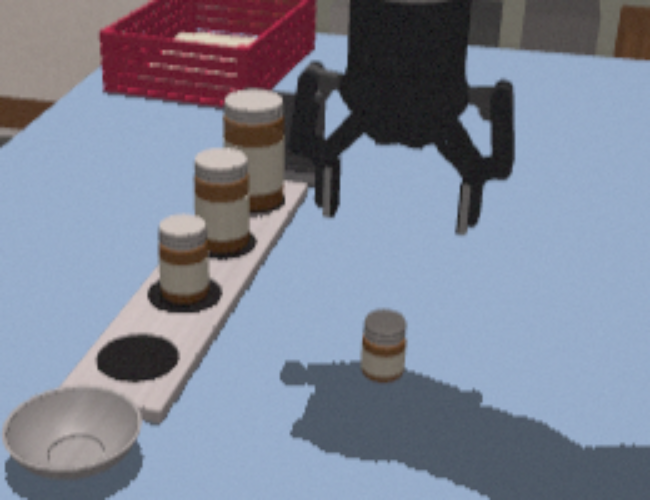

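Three bottles stand centred on marks a, b and c; small is at crop (384,350), beneath the gripper. Next I pick it up.

>>> arm_command(steps=[[0,0,0,0,0,0.7,-1],[0,0,0,0,0,1,-1],[0,0,0,0,0,1,-1],[0,0,0,0,0,0.9,-1],[0,0,0,0,0,0.6,-1]])

```text
t: 27.15
tool_pos: [0.4808, 0.071, 0.1792]
tcp_rot: [0.722, 0.692, -0.0, 0.0]
contact_force: [-0.0, 0.5, -0.1]
opening: 0.0858
finger_force: 0.0
```

>>> arm_command(steps=[[0,0,0,0,0,0.1,-0.6],[0,0,0,0,0,0,-0.3],[0,0,0,0,0,0,0],[0,0,0,0,0,0,0.2],[0,0,0,0,0,0,0.4]], squeeze=25)

```text
t: 27.65
tool_pos: [0.4802, 0.0715, 0.1793]
tcp_rot: [0.721, 0.693, 0.001, 0.0]
contact_force: [0.7, -0.6, 5.1]
opening: 0.0317
finger_force: 24.4
```

>>> arm_command(steps=[[0,0,0,0,0,0,1],[0,0,0,0,0,0,1],[0,0,0,0,0,0,1],[0,0,0,0,0,0,1],[0,0,0,0,0,0,1]])

```text
t: 28.15
tool_pos: [0.4802, 0.0714, 0.1793]
tcp_rot: [0.721, 0.693, 0.001, 0.001]
contact_force: [0.1, -0.3, 6.7]
opening: 0.0313
finger_force: 24.5
```

>>> arm_command(steps=[[0,0,0,0,0,-0.3,1],[0,0,0,0,0,-0.6,1],[0,0,0,0,0,-0.8,1],[0,0,0,0,0,-0.8,1],[0,0,0,0,0,-0.4,1]])

```text
t: 28.65
tool_pos: [0.4799, 0.0715, 0.2528]
tcp_rot: [0.721, 0.693, 0.001, 0.0]
contact_force: [0.1, 0.8, -1.3]
opening: 0.0309
finger_force: 25.0
```

```bash
python3 -c "
from h import *
go(*M['d'],.255)"
```

```text
t 28.65 tcp [0.4799 0.0715 0.2528] units [ 2.07  6.97 -0.07] open 0.0309 F [ 0.1  0.8 -1.3] rot err deg [-0.  -0.1 57.3] yaw -2.33 pad 24.96457815170288
```

>>> arm_command(steps=[[0,0,0,0.1,0.3,0,1],[0,0,0,0.3,0.6,0,1],[0,0,0,0.4,0.8,0,1],[0,0,0,0.4,0.8,0,1],[0,0,0,0.4,0.8,0,1]])

```text
t: 29.15
tool_pos: [0.5651, 0.1087, 0.2501]
tcp_rot: [0.721, 0.693, -0.0, -0.0]
contact_force: [0.7, 0.8, -0.4]
opening: 0.0312
finger_force: 25.0
```

>>> arm_command(steps=[[0,0,0,0.3,0.8,0,1],[0,0,0,0.17,0.8,0,1],[0,0,0,0,0.8,0,1],[0,0,0,0,0.6,0,1],[0,0,0,0,0.4,0,1]])

```text
t: 29.65
tool_pos: [0.6506, 0.1165, 0.2498]
tcp_rot: [0.721, 0.693, -0.0, -0.0]
contact_force: [-0.7, 0.1, -0.9]
opening: 0.0311
finger_force: 25.0
```

>>> arm_command(steps=[[0,0,0,0,0.2,0,1],[0,0,0,0,0.07,0,1],[0,0,0,0,0,0,1],[0,0,0,0,0,0,1],[0,0,0,0,0,0,1]])

```text
t: 30.15
tool_pos: [0.6557, 0.1161, 0.2511]
tcp_rot: [0.721, 0.693, -0.0, -0.0]
contact_force: [-0.3, -0.0, -0.9]
opening: 0.0314
finger_force: 25.0
```

```bash
python3 -c "
from h import *
go(*M['d'],.192)
p,_=vision.camera('side'); cv2.imwrite('pics/s9.png',cv2.resize(p[80:280,140:400],None,fx=2.5,fy=2.5))"
```

```text
t 30.15 tcp [0.6557 0.1161 0.2511] units [0.   0.02 2.36] open 0.0314 F [-0.3 -0.  -0.9] rot err deg [-0.   0.  57.3] yaw -2.33 pad 24.964702427387238
```

View pics/s9.png

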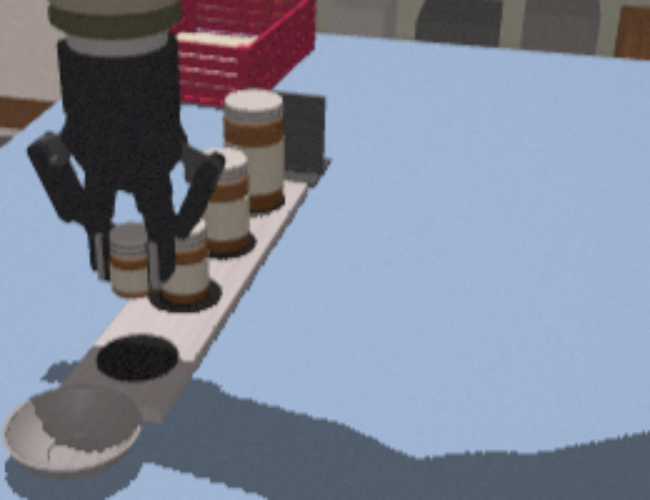

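Small is held upright above mark d (crop (131,260)). Next I lower it.

>>> arm_command(steps=[[0,0,0,0,0,0.4,1],[0,0,0,0,0,0.6,1],[0,0,0,0,0,0.6,1],[0,0,0,0,0,0.4,1],[0,0,0,0,0,0.2,1]])

```text
t: 30.7
tool_pos: [0.6557, 0.1159, 0.1939]
tcp_rot: [0.721, 0.692, -0.001, -0.001]
contact_force: [-0.8, 0.1, -0.2]
opening: 0.0312
finger_force: 25.0
```

>>> arm_command(steps=[[0,0,0,0,0,0.05,1],[0,0,0,0,0,0.04,1],[0,0,0,0,0,0.04,1],[0,0,0,0,0,0,1],[0,0,0,0,0,0,1]])

```text
t: 31.2
tool_pos: [0.6563, 0.1159, 0.1934]
tcp_rot: [0.721, 0.693, 0.0, 0.0]
contact_force: [-2.1, -0.7, 4.2]
opening: 0.0316
finger_force: 25.3
```

Contact. I release, rise and back off toward the robot.

>>> arm_command(steps=[[0,0,0,0,0,-0.02,0.7],[0,0,0,0,0,0,0.3],[0,0,0,0,0,0,-0.2],[0,0,0,0,0,0,-1],[0,0,0,0,0,0,-1]])

```text
t: 31.7
tool_pos: [0.6561, 0.1161, 0.1931]
tcp_rot: [0.721, 0.693, -0.0, -0.0]
contact_force: [-0.2, -0.4, 1.0]
opening: 0.0734
finger_force: 0.0
```

>>> arm_command(steps=[[0,0,0,0,0,-0.4,-1],[0,0,0,0,0,-0.9,-1],[0,0,0,0,0,-1,-1],[0,0,0,0,0,-1,-1],[0,0,0,0,0,-1,-1]])

```text
t: 32.2
tool_pos: [0.656, 0.1159, 0.3024]
tcp_rot: [0.721, 0.692, 0.0, 0.0]
contact_force: [-0.2, 0.5, 0.1]
opening: 0.0855
finger_force: 0.0
```

>>> arm_command(steps=[[0,0,0,0,-0.5,-0.5,-1],[0,0,0,0.5,-0.9,0,-1],[0,0,0,0.9,-0.9,0,-1],[0,0,0,0.9,-0.9,0,-1],[0,0,0,0.9,-0.9,0,-1]])

```text
t: 32.7
tool_pos: [0.555, 0.2006, 0.3132]
tcp_rot: [0.721, 0.692, -0.0, -0.0]
contact_force: [-0.2, -0.4, 0.0]
opening: 0.0859
finger_force: 0.0
```

>>> arm_command(steps=[[0,0,0,0.9,-0.6,0,-1],[0,0,0,0.5,-0.3,0,-1],[0,0,0,0,0,0,-1],[0,0,0,0,0,0,-1],[0,0,0,0,0,0,-1]])

```text
t: 33.2
tool_pos: [0.5367, 0.2345, 0.3132]
tcp_rot: [0.722, 0.692, -0.0, 0.0]
contact_force: [0.7, -0.1, 0.2]
opening: 0.0856
finger_force: 0.0
```

```bash
python3 -c "
from h import *
go(0,0,0)
p,d=vision.camera('top')
for k,h in zip('abcd',(.114,.094,.076,.060)): print(hcap(d,M[k],h),M[k])
cv2.imwrite('pics/t10.png',cv2.resize(p[120:220,130:390],None,fx=3,fy=3))
p,_=vision.camera('side'); cv2.imwrite('pics/s10.png',cv2.resize(p[80:280,140:400],None,fx=2.5,fy=2.5))"
```

```text
t 33.2 tcp [0.5367 0.2345 0.3132] units [-10.28 -21.05  12.52] open 0.0856 F [ 0.7 -0.1  0.2] rot err deg [ 0.  -0.  57.3] yaw -2.45 pad 0.0
(np.int64(400), array([ 0.641 , -0.1634]), np.float64(0.1133)) (0.6426, -0.1651)
(np.int64(269), array([ 0.6457, -0.0716]), np.float64(0.0932)) (0.6471, -0.0724)
(np.int64(170), array([0.65  , 0.0206]), np.float64(0.0751)) (0.6512, 0.0197)
(np.int64(109), array([0.6544, 0.1171]), np.float64(0.0592)) (0.6561, 0.1162)
```

View pics/s10.png

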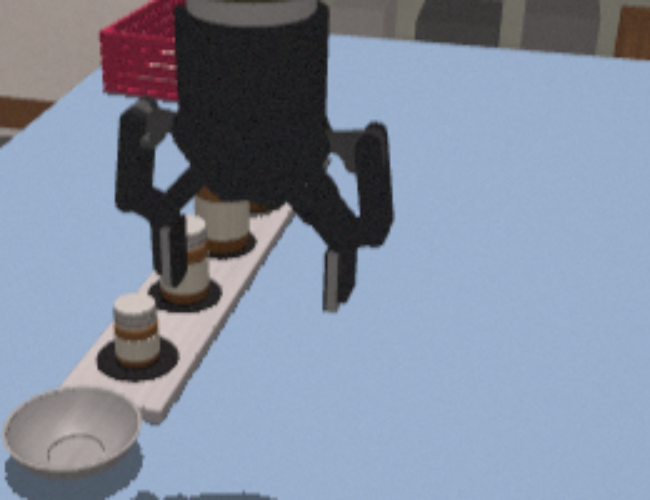

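View pics/t10.png

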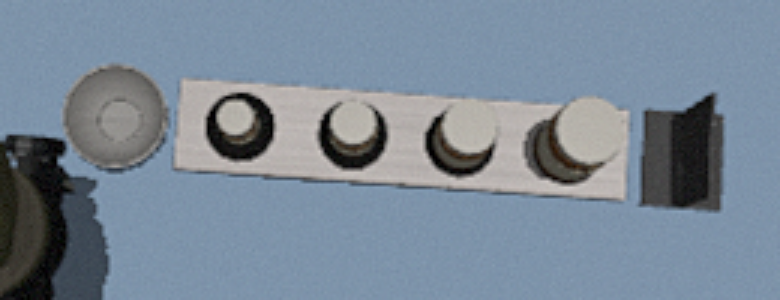

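All four bottles stand upright on their marks. In the side crop small spans columns 114–159 on its mark at 97–179. In the top crop the plate (690,155) and dish (115,118) are where they were. Measured offsets are about 2 mm or less, so I'm handing in.

```bash
python3 -c "
from plant import manip
print(manip.job_done())"
```

```text
the job is handed in; nothing more can be done
None
```

The job is handed in: all four bottles stand upright on the marks, tallest by the end plate to shortest by the dish, within about 2 mm of centre by camera after about 33 s, with the plate and dish not moved; the hand-in returned no verdict.

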